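Set the die stop pin to a column of setting cases

ROBOT

A 6-joint arm with a two-finger parallel gripper is mounted at the origin on the work surface. World frame = base frame: x ahead of the robot, y to its left, z up, the work surface at z = 0. Lengths are in mm, angles in rad, forces in N, time in s.
With the tool pointing down it reaches from about 350 to 1000 mm from the base axis. Payload 7.1 kg.
Tool frame: the origin (TCP) lies midway between the tips of the shut fingers; the grasp point (between the pads) lies 19 mm behind it (arm.pinch_z is the distance from the TCP to the grasp point, in mm); z points along the fingers, y is the line along which they close (so a half turn about z gives the same grasp; the last joint's range is limited). The gripper opens to 85 mm and grips with 20 to 120 N. Pads are 22 mm wide; open, the fingers measure 114 mm over their backs; the gripper's body (76 mm by 85 mm) begins 54 mm behind the grasp point. The pads swing forward as they close: fully open they stand 13 mm farther back than shut.
Start: joints at [1.139, 0.423, 1.63, -0, 1.089, -0.019], TCP at [250.702, 572.497, 231.319] pointing down, gripper open.
Joint ranges: [-3, 3], [-0.9, 2.11], [0.09, 2.58], [-1.31, 4.45], [0.11, 2.69], [-2.54, 2.54]. Speed limits (rad/s): [2.39, 2.39, 3.01, 3.14, 3.14, 3.14].

INTERFACE

Orientations are given as [roll, pitch, yaw] about the fixed x, y, z axes, in that order (R = Rz(yaw) Ry(pitch) Rx(roll)).
In Python, from station import arm gives the robot as it stands. The module is installed in compiled form; this text tells all that it offers.
- The arm moves only by the tool play_rows, never from a script. Its argument "commands" is a list of rows, each an object with "linear": the shift along the tool's x, y, z in cm, a list of three; "twist": the turn about the tool's z in rad. A call has 1 to 12 rows; each row is the pose to reach, as a shift and turn from the pose commanded when the call began, along the tool's axes at that moment; what a row does not reach only later rows make up. A row lasts 1/8 s, in which the tool goes at most 62.5 mm and 10.7 degrees, less where a joint would pass 70% of its speed; a pose out of reach is approached as far as the arm can. A call with a gripper value outside its range is refused whole. "gripper" is the opening, from 0 (shut) to 1 (fully open), set as the call begins (left out, the last holds). The fingers move at their own pace and stop on an object; "grip_force" is the grip in N (left out, the last holds). Time passes only in rows, so rows that repeat a pose let the fingers close. It gives the time, the measured TCP pose, the force, the opening and the grip force at its end, in the units of the state.
- arm.read_state(): the state, without advancing time (a new reading comes with each control period).
- arm.read_camera(name): name is "scene" or "top" or "wrist"; returns a dict with "pixels" (420x560x3 uint8, red, green, blue), "fx", "fy", "cx", "cy" (pixels), "R" (3x3) and "t" (3): a world point X has camera coordinates R X + t. Camera axes: x right, y down, z forward; pixel columns grow to the right and rows downward; lengths in mm; the calibration is good to about 2 mm. The wrist camera is an equidistant fisheye: a pixel r from the principal point sees the ray r / f radians off the axis. A picture is of the moment at which its call begins. There is no depth.
- arm.job_done(): hands the job in; it is judged then, once.
The state is a dict: "time_s": time; "joint_positions": joint angles; "dq": joint speeds; "effort": joint torques, N m; "ee_pos": TCP position; "ee_rot": TCP orientation; "contact_force": force on the tool from outside, world axes, zero at the start; "wrist_torque": the same for the moment, N m; "grip_width": finger opening in mm; "finger_force": force on a finger pad.
Only numpy, scipy, OpenCV 4.12 (cv2) and the standard library are available. Lean on these libraries where they do the work, as an engineer would, in place of code of your own. Each camera call takes 0.05 s, during which the arm holds its last target. There are 200 camera calls.

TASK

Stack the blue and the yellow setting case, in either order, squarely with edges flush onto the green case to make a column of three, and let go of it. Then grip the steel stop pin by its stem and draw it straight up, without forcing it sideways, partway out of the die block until the underside of its brass collar is level with the top of the column (the pin's foot stays in the bore), and finish while holding it there, still and upright, so that a colleague can lock it. Leave the oil bottle, the wrench and the parts tote where they are.

Things in the scene. Friction and masses are not known exactly. Their poses are not given: they have to be found in the camera images.
- base_case: green closed steel case, bottom of the column, standing loose on the bench (0.8 kg); 84 long (its x) x 56 wide (its y) x 34 high, origin at the centre of its underside, z up. With two more cases on it the column's top is 102 mm above its underside
- case_blue: blue closed case lying flat on the bench, about 0.25 to 0.5 kg; 84 long (its x) x 56 wide (its y) x 34 high, origin at the centre of its underside, z up
- case_yellow: yellow closed case lying flat on the bench, about 0.25 to 0.5 kg; 84 long (its x) x 56 wide (its y) x 34 high, origin at the centre of its underside, z up
- die_block: fixed dark steel block 90 x 90, let into the bench so that its top stands 56 to 72 mm above it (differs each time). Origin at the centre of its foot, 72 mm below its top (at or under the bench top). On its -x side a lock screw with a red knob reaches 69 mm from the block's axis, its axis 17 mm below the block's top. A vertical bore, 64 mm deep with a closed bottom, lies in the centre of its top
- bore_mouth (a point): centre of the bore's mouth, on the block's top face; the bore is 25 mm in diameter; z up
- stop_pin: loose upright steel pin, about 0.35 to 0.5 kg, standing in the bore on its bottom. From its foot up: shank 24 mm diameter, 72 long; brass collar 40 diameter, 8 thick; ribbed steel stem to grip, 22 diameter, 38 long. 118 mm in all. Origin at the centre of its foot, z along the pin upwards
- collar_underside (a point): centre of the underside of the pin's brass collar, 72 mm above the pin's foot; at the start 8 mm above the block's top
- pin_foot (a point): centre of the pin's foot (lower end); at the start 64 mm below the bore's mouth
- oil_bottle: bystander: red bottle with black cap, 50 diameter, 120 high; origin at the centre of its underside
- wrench: bystander: steel wrench 160 long, lying on the bench along its x; origin near the middle of its underside
- parts_tote: bystander: grey open tote 120 (x) x 170 (y) x 55 high with stamped steel parts; origin at the centre of its underside
Mind the look-alikes: they are no part of the job. There is more than one size of the stop_pin; the job needs the smallest.

How it is judged:
By the outcome, as a careful person would: the job done as asked, in the order asked, and still so for the second after the job is handed in, while the arm keeps its last pose, push and grip.
It also fails if it takes over 72 s, if anything falls off the work surface, if the arm or the gripper's body presses on something with over 40 N, if the wrist force passes 120 N, or if a joint passes its speed limit or range.

## Working session

There is one attempt and no reset: what is moved stays moved. The work goes in short steps, Python scripts to look and compute and a tool call to move; the robot and the scene stay as the last step left them, time stands still between calls to the robot, and variables do not carry over. Pictures are saved under pics/ and viewed, at most 10 in all, crops included, and the job is handed in when it is done.

Besides the shell and the picture viewer there is one more tool, called after "Request:" by a JSON object that holds its "name" and its "arguments". play_rows: Moves the arm, as the interface text tells. Its arguments: {"type":"object","properties":{"commands":{"type":"array"},"gripper":{"type":"number"},"grip_force":{"type":"number"}},"required":["commands"]}

```bash
mkdir -p pics
python3 - <<'E'
from station import arm
import cv2,pickle,numpy as np
d={}
for n in("scene","top","wrist"):
    d[n]=arm.read_camera(n); cv2.imwrite(f"pics/{n}0.png",d[n]["pixels"][:,:,::-1])
    print(n,{k:(np.round(v,3).tolist() if k!="pixels" else 0) for k,v in d[n].items()})
pickle.dump(d,open("c0.pkl","wb")); s=arm.read_state(); print(s, arm.pinch_z)
a=np.hstack([d["scene"]["pixels"]]);
E
```

```text
scene {'pixels': 0, 'fx': 497.052, 'fy': 497.052, 'cx': 276.147, 'cy': 214.613, 'R': [[0.041, 0.999, 0.008], [0.703, -0.023, -0.71], [-0.71, 0.034, -0.704]], 't': [-9.72, -333.912, 1656.897]}
top {'pixels': 0, 'fx': 415.361, 'fy': 415.361, 'cx': 273.143, 'cy': 216.286, 'R': [[-0.002, -1.0, 0.009], [-0.993, 0.001, -0.122], [0.122, -0.01, -0.992]], 't': [-10.741, 539.023, 1022.274]}
wrist {'pixels': 0, 'fx': 325.192, 'fy': 325.192, 'cx': 280.142, 'cy': 209.019, 'R': [[0.402, 0.915, -0.002], [0.871, -0.382, 0.308], [0.281, -0.126, -0.952]], 't': [-624.602, -39.362, 380.137]}
{'time_s': 0.15, 'joint_positions': array([ 1.13897986e+00,  4.23677801e-01,  1.63053203e+00,  4.02502154e-06,
        1.08861122e+00, -1.90269977e-02]), 'dq': array([ 0.00047236, -0.00272606, -0.00169727, -0.00042606,  0.00246654,
       -0.00140525]), 'effort': array([-5.41613535e-04, -5.57768726e+01, -2.82016218e+01, -5.16616842e-05,
        4.76742527e-03, -1.85960090e-05]), 'ee_pos': array([250.53452742, 572.10550186, 230.70955329]), 'ee_rot': array([-3.14036454e+00, -2.69345620e-05,  2.72880130e+00]), 'contact_force': array([-0.26644876,  0.69993423,  0.14797539]), 'wrist_torque': array([-0.05007249,  0.02359516,  0.00059339]), 'finger_force': 0.0, 'grip_width': 85.55671522926427} 18.700000000000003
```

View pics/top0.png

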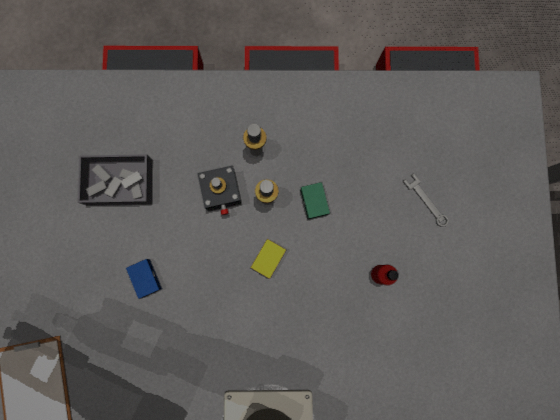

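View pics/scene0.png

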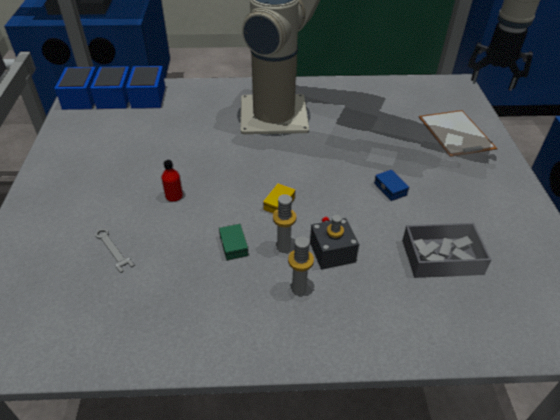

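The top view shows green (315,200), yellow (268,258) and blue (143,278) cases. There are three pins: one in the block at (217,184), and two bigger free-standing ones at (266,190) and (255,137). I choose the short one in the die block.

```bash
cat > h.py <<'E'
import numpy as np,cv2
def rays(c,uv):
    uv=np.asarray(uv,float).reshape(-1,2); p=(uv-[c["cx"],c["cy"]])/[c["fx"],c["fy"]]
    if c.get("fish"):
        r=np.linalg.norm(p,axis=1,keepdims=True)+1e-9
        d=np.hstack([p/r*np.sin(r),np.cos(r)])
    else: d=np.hstack([p,np.ones((len(p),1))])
    R=np.array(c["R"]); return -R.T@np.array(c["t"]), d@R
def plane(c,uv,z):
    o,d=rays(c,uv); return o+d*((z-o[2])/d[:,2])[:,None]
def tri(c1,u1,c2,u2):
    o1,d1=rays(c1,u1);o2,d2=rays(c2,u2);d1=d1[0];d2=d2[0]
    s=np.linalg.lstsq(np.c_[d1,-d2],o2-o1,rcond=None)[0]
    a=o1+s[0]*d1;b=o2+s[1]*d2; return (a+b)/2,np.linalg.norm(a-b)
HUE={"green":(65,95),"yellow":(22,33),"blue":(100,125)}
def case(c,col,z,near=None,box=None,split=True,rad=90):
    "top face of a case on plane z -> (centre xy, long, wide, yaw of long axis)"
    im=c["pixels"];hsv=cv2.cvtColor(im,cv2.COLOR_RGB2HSV);lo,hi=HUE[col]
    m=((hsv[...,0]>=lo)&(hsv[...,0]<=hi)&(hsv[...,1]>120)&(hsv[...,2]>30)).astype(np.uint8)
    if near is not None:
        h,w=m.shape;g=np.stack(np.meshgrid(np.arange(w),np.arange(h)),-1).reshape(-1,2)
        P=plane(c,g,z); m&=(np.hypot(*(P[:,:2]-near).T)<rad).reshape(h,w).astype(np.uint8)
    if split:
        v=im.max(2); t,_=cv2.threshold(v[m>0].reshape(-1,1),0,255,cv2.THRESH_OTSU)
        if v[m>0].std()>8: m=((m>0)&(v>t)).astype(np.uint8)
    cs,_=cv2.findContours(m,cv2.RETR_EXTERNAL,cv2.CHAIN_APPROX_NONE)
    k=max(cs,key=cv2.contourArea).reshape(-1,2)
    P=plane(c,k,z)[:,:2].astype(np.float32)
    (x,y),(a,b),_=r=cv2.minAreaRect(P); B=cv2.boxPoints(r)
    e=max((B[1]-B[0],B[2]-B[1]),key=np.linalg.norm)
    return np.round([x,y,max(a,b),min(a,b),np.arctan(e[1]/e[0])],3),k
E
python3 - <<'E'
from h import *;import pickle
d=pickle.load(open("c0.pkl","rb"));t=d["top"];s=d["scene"]
for c,box in(("green",(290,340,170,230)),("yellow",(245,295,230,290)),("blue",(115,170,250,310))):
    n=plane(t,[(box[0]+box[1])/2,(box[2]+box[3])/2],34)[0,:2]
    print(c,n,case(t,c,34,n)[0],case(t,c,34,n,split=False)[0],case(s,c,34,n)[0],case(s,c,34,n,split=False)[0])
print("wrist grey");
print(plane(t,[(217,180)],110),plane(t,[(266,183),(255,130)],120))
for u1,u2 in(((217,182),(337,220)),((266,185),(285,201)),((254,129),(302,242))): print(tri(t,u1,s,u2))
print(plane(t,[(386,275),(428,200),(115,181)],20))
def up(im,x0,y0,w,h):return cv2.resize(im[y0:y0+h,x0:x0+w,::-1],None,fx=4,fy=4,interpolation=3)
a=up(t["pixels"],190,115,100,110);b=up(s["pixels"],265,185,100,110)
cv2.imwrite("pics/crop0.png",np.hstack([a,b]))
E
```

```text
green [ 580.66598719 -118.67439098] [ 539.502 -115.526    0.       0.         nan] [ 539.502 -115.526    0.       0.         nan] [ 5.84851e+02 -1.21389e+02  7.93420e+01  5.21920e+01  2.29000e-01] [ 5.96537e+02 -1.19068e+02  1.03032e+02  5.31190e+01  2.32000e-01]
yellow [428.52646682  -3.55375044] [432.862   1.61   83.522  55.47   -0.525] [432.862   1.61   83.522  55.47   -0.525] [434.627  -0.78   83.516  54.672  -0.539] [448.652  -2.721 109.797  65.44   -0.534]
blue [379.79637906 313.2671432 ] [384.344 314.742  82.213  53.922   0.416] [384.073 313.484  83.725  56.003   0.416] [386.454 312.327  82.965  55.03    0.405] [4.00682e+02 3.06530e+02 1.05486e+02 7.58380e+01 3.90000e-01]
wrist grey
[[616.59549097 122.29257694 110.        ]] [[607.23760819   5.76549858 120.        ]
 [736.15930837  32.02262032 120.        ]]
(array([611.1766684 , 123.16769055, 113.49794353]), np.float64(2.765460311651981))
(array([594.12726594,   4.86429934, 161.39007045]), np.float64(1.1764687894225334))
(array([723.1538683 ,  32.62956049, 165.21820758]), np.float64(0.19497287318843684))
[[ 390.3074281  -297.58740425   20.        ]
 [ 582.70814489 -413.69895202   20.        ]
 [ 633.20206632  397.63266678   20.        ]]h.py:31: RuntimeWarning: invalid value encountered in scalar divide
  return np.round([x,y,max(a,b),min(a,b),np.arctan(e[1]/e[0])],3),k
```

View pics/crop0.png

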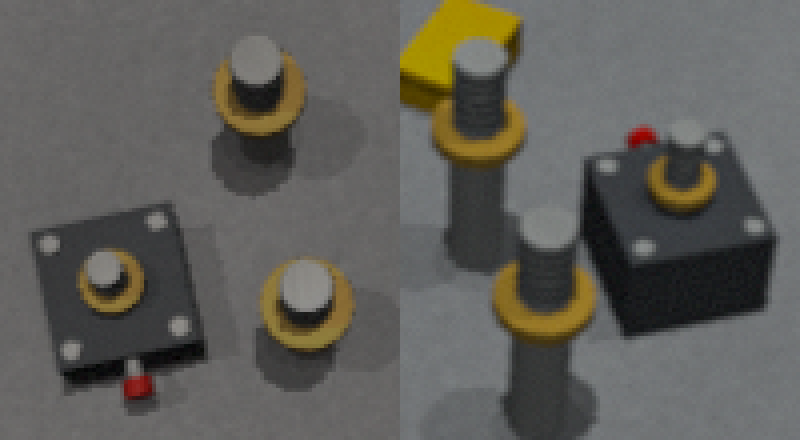

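The crop confirms the choice: the pin in the block has a clearly smaller collar and its stem top is at z≈113, against about 163 for the two free-standing look-alikes. Blue goes first.

```bash
cat >> h.py <<'E'
def go(arm,x,y,z,yaw,s=None):
    from scipy.spatial.transform import Rotation as Ro
    s=s or arm.read_state();p=s["ee_pos"];R=Ro.from_euler("xyz",s["ee_rot"]).as_matrix()
    l=R.T@(np.array([x,y,z])-p)/10; y0=np.arctan2(R[1,0],R[0,0])
    w=-(yaw-y0); w=(w+np.pi)%(2*np.pi)-np.pi
    print("lin",np.round(l,2).tolist(),"twist",round(w,3),"rows",max(np.linalg.norm(l)/6.25,abs(w)/.187).round(1))
def cam(arm,n,name=None):
    c=arm.read_camera(n); c["fish"]=n=="wrist"
    if name: cv2.imwrite("pics/"+name,c["pixels"][:,:,::-1])
    return c
E
python3 -c "
from h import *;from station import arm
c=cam(arm,'wrist');print(-np.array(c['R']).T@c['t'],arm.read_state()['ee_pos'])
go(arm,385,313.5,150,.41+np.pi)"
```

```text
[178.90181292 604.53035422 372.62760647] [250.55747023 572.21466527 230.8187287 ]
lin [-22.69, -18.3, 8.1] twist -0.823 rows 4.8
```

Request:
{"name": "play_rows", "arguments": {"commands": [{"linear": [-22.7, -18.3, 8.1], "twist": -0.82}, {"linear": [-22.7, -18.3, 8.1], "twist": -0.82}, {"linear": [-22.7, -18.3, 8.1], "twist": -0.82}, {"linear": [-22.7, -18.3, 8.1], "twist": -0.82}, {"linear": [-22.7, -18.3, 8.1], "twist": -0.82}, {"linear": [-22.7, -18.3, 8.1], "twist": -0.82}, {"linear": [-22.7, -18.3, 8.1], "twist": -0.82}, {"linear": [-22.7, -18.3, 8.1], "twist": -0.82}], "gripper": 1}}

```text
time_s: 1.2
ee_pos: [385.1, 315.0, 150.7]
ee_rot: [3.141, 0.001, -2.733]
contact_force: [-0.4, 0.8, -0.0]
grip_width: 85.9
finger_force: 0.0
```

Run:
```python
from h import *;from station import arm
c=cam(arm,'wrist','w1.png');s=arm.read_state();print(s['ee_pos'],s['ee_rot'],s['dq'].round(3))
for sp in(True,False):
    r,k=case(c,"blue",34,[385,313.5],split=sp); print(r)
go(arm,r[0],r[1],4,r[4]+np.pi)
```

```text
[385.02879348 315.05829465 150.70250499] [ 3.14126030e+00  9.32747964e-04 -2.73291066e+00] [ 0.002  0.001  0.005 -0.002  0.001 -0.003]
[411.408 308.469  36.117  23.539   0.429]
[372.822 307.42   62.769  54.442   0.407]
lin [1.44, -0.22, 14.67] twist 0.002 rows 2.4
```

View pics/w1.png

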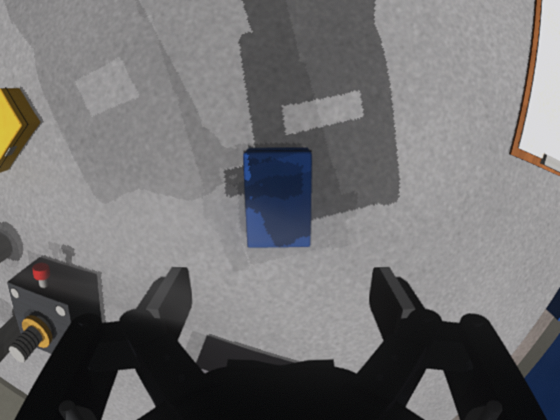

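Run:
```python
from h import *;from station import arm
c=cam(arm,'wrist');im=c["pixels"];h=cv2.cvtColor(im,cv2.COLOR_RGB2HSV)
print(h[140:160:2,300].tolist(),h[200,236:252:3].tolist(),h[236:252:3,280].tolist())
m=((h[...,0]>105)&(h[...,0]<125)&(h[...,1]>110)).astype(np.uint8);m[:,:225]=0;m[:,330:]=0;m[265:]=0;m[:130]=0
cs,_=cv2.findContours(m,0,1);k=max(cs,key=cv2.contourArea).reshape(-1,2);print(k.min(0),k.max(0))
# corner pixels of the whole blob via approx
P=plane(c,k,34)[:,:2].astype(np.float32);r=cv2.minAreaRect(P);print(r)
# local case-frame extents
a=.41;u=np.array([np.cos(a),np.sin(a)]);v=np.array([-u[1],u[0]])
tcp=arm.read_state()['ee_pos'][:2]
for q in((u,'long'),(v,'wide')): 
    d=(P-tcp)@q[0];print(q[1],d.min(),d.max())
```

```text
[[120, 6, 82], [150, 3, 80], [120, 4, 66], [120, 4, 63], [111, 130, 47], [108, 131, 35], [110, 167, 64], [110, 175, 89], [110, 177, 91], [110, 177, 92]] [[120, 4, 142], [120, 4, 128], [130, 6, 124], [112, 79, 74], [111, 129, 83], [111, 131, 84]] [[111, 96, 93], [111, 96, 93], [112, 97, 92], [111, 104, 91], [111, 13, 139], [135, 4, 143]]
[243 148] [311 246]
((382.9288330078125, 311.81170654296875), (85.0466537475586, 54.692039489746094), 23.606691360473633)
long -45.61241981213267 39.467155016308325
wide -29.539229932988434 25.199713283296596
```

Blue is centred near (277,200) in the wrist view. Its size, 85x55 with a side strip, fits. Now I'll grasp it.

Request:
{"name": "play_rows", "arguments": {"commands": [{"linear": [0.09, -0.22, 5], "twist": 0}, {"linear": [0.09, -0.22, 10], "twist": 0}, {"linear": [0.09, -0.22, 13], "twist": 0}, {"linear": [0.09, -0.22, 14.65], "twist": 0}, {"linear": [0.09, -0.22, 14.65], "twist": 0}]}}

```text
time_s: 1.92
ee_pos: [384.8, 311.6, 3.3]
ee_rot: [-3.141, -0.001, -2.734]
contact_force: [0.6, -0.4, -0.3]
grip_width: 85.6
finger_force: 0.0
```

Request:
{"name": "play_rows", "arguments": {"commands": [{"linear": [0, 0, 0], "twist": 0}, {"linear": [0, 0, 0], "twist": 0}, {"linear": [0, 0, 0], "twist": 0}, {"linear": [0, 0, 0], "twist": 0}, {"linear": [0, 0, 0], "twist": 0}, {"linear": [0, 0, 0], "twist": 0}], "gripper": 0, "grip_force": 50}}

```text
time_s: 2.68
ee_pos: [386.1, 312.2, 5.3]
ee_rot: [3.141, 0.003, -2.734]
contact_force: [-2.1, 0.7, 6.3]
grip_width: 55.3
finger_force: 53.6
```

Request:
{"name": "play_rows", "arguments": {"commands": [{"linear": [0, 0, -5], "twist": 0}, {"linear": [0, 0, -11], "twist": 0}, {"linear": [0, 0, -17], "twist": 0}, {"linear": [0, 0, -22], "twist": 0}, {"linear": [0, 0, -22], "twist": 0}]}}

```text
time_s: 3.3
ee_pos: [387.1, 312.8, 228.2]
ee_rot: [3.139, 0.009, -2.734]
contact_force: [0.9, 0.2, -5.4]
grip_width: 55.1
finger_force: 57.2
```

Run:
```python
from h import *;from station import arm
s=arm.read_state();print(s)
go(arm,585,-121,235,.23+np.pi)
go(arm,640,-30,280,.23+np.pi)
```

```text
{'time_s': 3.3, 'joint_positions': array([ 6.55693734e-01,  2.36232892e-01,  1.91490435e+00, -5.67685006e-05,
        9.81402705e-01, -1.32218652e+00]), 'dq': array([-0.00125316,  0.07031671,  0.06852206, -0.00073422, -0.04264975,
        0.00259965]), 'effort': array([ 3.46888136e-02, -4.62410188e+01, -2.84993452e+01,  1.77084152e-03,
        5.91600090e-01, -2.00611221e-04]), 'ee_pos': array([387.10786324, 312.76959518, 228.18665646]), 'ee_rot': array([ 3.13941113,  0.00878606, -2.73448697]), 'contact_force': array([ 0.90532781,  0.22859073, -5.40954483]), 'wrist_torque': array([-0.03429572,  0.00554865, -0.02622013]), 'finger_force': 57.17107057571411, 'grip_width': 55.09789715377203}
lin [-1.0, -47.67, -0.78] twist 0.177 rows 7.6
lin [-9.7, -41.48, -5.19] twist 0.177 rows 6.9
```

```bash
python3 -c "
from h import *;from station import arm
go(arm,673,-100,235,.23+np.pi)"
```

```text
lin [-9.91, -49.22, -0.7] twist 0.177 rows 8.0
```

Request:
{"name": "play_rows", "arguments": {"commands": [{"linear": [-9.9, -49.2, -0.7], "twist": 0.18}, {"linear": [-9.9, -49.2, -0.7], "twist": 0.18}, {"linear": [-9.9, -49.2, -0.7], "twist": 0.18}, {"linear": [-9.9, -49.2, -0.7], "twist": 0.18}, {"linear": [-9.9, -49.2, -0.7], "twist": 0.18}, {"linear": [-9.9, -49.2, -0.7], "twist": 0.18}, {"linear": [-9.9, -49.2, -0.7], "twist": 0.18}, {"linear": [-9.9, -49.2, -0.7], "twist": 0.18}, {"linear": [-9.9, -49.2, -0.7], "twist": 0.18}, {"linear": [-9.9, -49.2, -0.7], "twist": 0.18}, {"linear": [-9.9, -49.2, -0.7], "twist": 0.18}, {"linear": [-9.9, -49.2, -0.7], "twist": 0.18}]}}

```text
time_s: 4.8
ee_pos: [670.5, -99.9, 230.7]
ee_rot: [3.141, -0.001, -2.913]
contact_force: [0.2, -0.2, -4.3]
grip_width: 54.9
finger_force: 57.2
```

Run:
```python
from h import *;from station import arm
c=cam(arm,'wrist','w2.png');s=arm.read_state();print(s['ee_pos'],s['ee_rot'],s['dq'].round(3),s['contact_force'])
print("cam",-np.array(c['R']).T@c['t'])
import pickle;pickle.dump((c,s),open("w2.pkl","wb"))
for sp in(True,False):
    r,k=case(c,"green",34,[585,-121],split=sp); print(r,k.min(0),k.max(0))
```

```text
[ 670.63467459 -100.07489779  230.89780437] [ 3.14150054e+00 -1.91613230e-04 -2.91304702e+00] [-0.003 -0.002 -0.006  0.001 -0.002  0.003] [ 0.29263045  0.02550714 -3.96288705]
cam [ 594.27597949 -117.1754409   372.64358949]
  ret = _var(a, axis=axis, dtype=dtype, out=out, ddof=ddof,
  arrmean = um.true_divide(arrmean, div, out=arrmean,
  ret = ret.dtype.type(ret / rcount)
Traceback (most recent call last):
  File "h.py", line 27, in case
    k=max(cs,key=cv2.contourArea).reshape(-1,2)
      ~~~^^^^^^^^^^^^^^^^^^^^^^^^
ValueError: max() iterable argument is empty
```

View pics/w2.png

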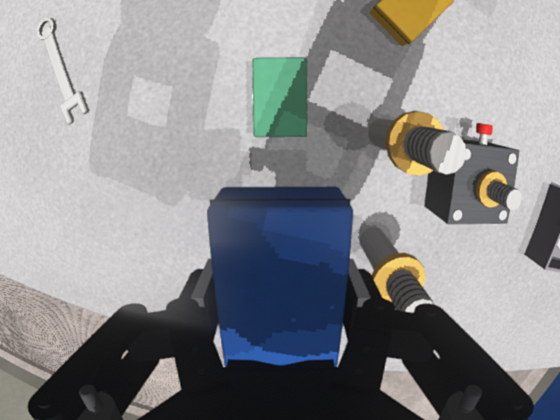

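```bash
cat >> h.py <<'E'
def blob(c,col,box,z,smin=80):
    "hue blob in pixel box -> contour and rect on plane z"
    im=c["pixels"];h=cv2.cvtColor(im,cv2.COLOR_RGB2HSV);lo,hi=HUE[col]
    m=((h[...,0]>=lo)&(h[...,0]<=hi)&(h[...,1]>smin)).astype(np.uint8)
    M=np.zeros_like(m);x0,x1,y0,y1=box;M[y0:y1,x0:x1]=1;m&=M
    cs,_=cv2.findContours(m,0,cv2.CHAIN_APPROX_NONE);k=max(cs,key=cv2.contourArea).reshape(-1,2)
    P=plane(c,k,z)[:,:2].astype(np.float32); r=cv2.minAreaRect(P);B=cv2.boxPoints(r)
    e=max((B[1]-B[0],B[2]-B[1]),key=np.linalg.norm)
    return k,P,[round(float(q),3) for q in(*r[0],max(r[1]),min(r[1]),np.arctan(e[1]/e[0]))]
E
python3 - <<'E'
from h import *;import pickle
c,s=pickle.load(open("w2.pkl","rb"))
h=cv2.cvtColor(c["pixels"],cv2.COLOR_RGB2HSV)
print("green rows",h[50:66:2,270].tolist(),h[130:144:2,270].tolist(),h[90,298:314:2].tolist())
k,P,r=blob(c,"green",(230,330,40,160),34);print(r,k.min(0),k.max(0))
H=cv2.convexHull(k);print(cv2.approxPolyDP(H,4,True).reshape(-1,2).tolist())
print("blue rows",h[182:212:3,300].tolist(), h[335:370:4,280].tolist())
tcp=s["ee_pos"];zt=tcp[2]-5.3+34
yaw=s["ee_rot"][2];ux=np.array([np.cos(yaw),np.sin(yaw)]);uy=np.array([np.sin(yaw),-np.cos(yaw)])
for px in((225,202),(280,202),(340,202),(280,362),(230,362),(330,362)):
    p=plane(c,[px],zt)[0,:2]-tcp[:2];print(px,p@ux,p@uy)
E
```

```text
green rows [[150, 1, 217], [150, 1, 217], [150, 1, 218], [165, 2, 205], [75, 95, 172], [75, 108, 192], [75, 108, 192], [75, 106, 192]] [[74, 100, 92], [74, 103, 94], [75, 106, 94], [74, 62, 86], [0, 2, 113], [0, 2, 114], [30, 2, 119]] [[74, 104, 98], [74, 104, 98], [74, 103, 99], [75, 107, 98], [73, 67, 92], [0, 0, 115], [0, 0, 112], [0, 0, 152]]
[582.759, -120.61, 81.338, 54.06, 0.238] [253  58] [306 135]
[[304, 58], [305, 135], [254, 135], [253, 59]]
blue rows [[120, 2, 112], [120, 2, 110], [110, 151, 64], [109, 137, 67], [110, 143, 66], [109, 139, 64], [112, 104, 54], [110, 137, 69], [111, 143, 75], [110, 164, 109]] [[109, 183, 103], [109, 183, 103], [109, 183, 103], [109, 183, 103], [110, 182, 101], [109, 183, 180], [109, 184, 179], [109, 182, 179], [120, 43, 18]]
(225, 202) 44.54801186870938 -19.631329376752767
(280, 202) 44.50023586072716 0.5142250612805822
(340, 202) 44.506605488842645 22.5252740511265
(280, 362) -34.05997620408352 0.4049764075187967
(230, 362) -34.85056616710753 -23.457813545440132
(330, 362) -34.88214485939166 24.258143527710747
```

Green spans (253–306, 57–136) in the wrist view, centre about (583,-120.5) with yaw 0.238. The held blue case is straight in the fingers. Next I'll hover it just above green and check the edges against each other.

```bash
python3 -c "
from h import *;from station import arm
go(arm,585,-120.2,44,.238+np.pi)"
```

```text
lin [8.79, -0.02, 18.69] twist -0.009 rows 3.3
```

Request:
{"name": "play_rows", "arguments": {"commands": [{"linear": [4, 0, 3], "twist": -0.01}, {"linear": [8.8, 0, 6], "twist": -0.01}, {"linear": [8.8, 0, 10], "twist": -0.01}, {"linear": [8.8, 0, 14], "twist": -0.01}, {"linear": [8.8, 0, 17], "twist": -0.01}, {"linear": [8.8, 0, 18.5], "twist": -0.01}, {"linear": [8.8, 0, 18.5], "twist": -0.01}, {"linear": [8.8, 0, 18.5], "twist": -0.01}]}}

```text
time_s: 5.85
ee_pos: [586.3, -121.0, 47.1]
ee_rot: [-3.141, 0.002, -2.904]
contact_force: [-0.3, -0.7, -4.5]
grip_width: 55.1
finger_force: 57.0
```

Run:
```python
from h import *;from station import arm
c=cam(arm,'wrist');s=arm.read_state();print(s['ee_pos'],s['ee_rot'],s['dq'].round(3),s['contact_force'])
import pickle;pickle.dump((c,s),open("w3.pkl","wb"))
cr=c["pixels"][150:270,180:380,::-1];cv2.imwrite("pics/w3.png",cv2.resize(cr,None,fx=4,fy=4,interpolation=cv2.INTER_NEAREST))
```

```text
[ 586.43170611 -121.1045367    47.27004936] [-3.14043112e+00  2.29079871e-03 -2.90419604e+00] [-0.001 -0.003  0.     0.002 -0.004  0.   ] [-0.24003906  0.22659677 -4.09664354]
```

View pics/w3.png

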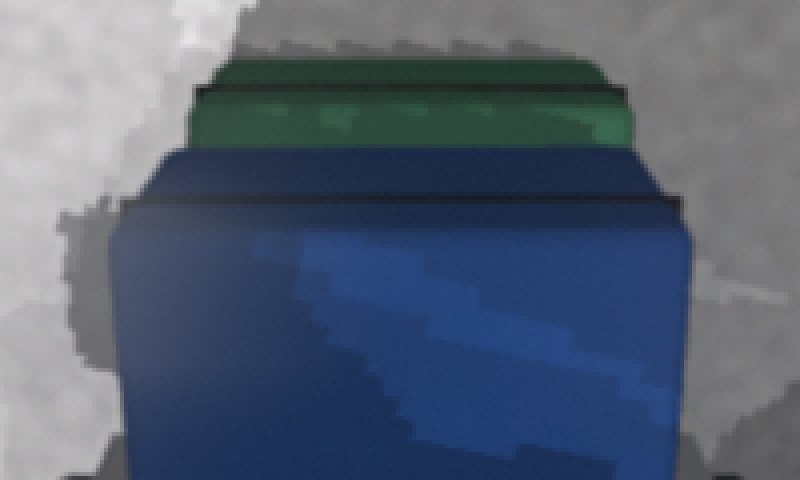

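Run:
```python
from h import *;import pickle
c,s=pickle.load(open("w3.pkl","rb"));im=c["pixels"].astype(int)
for x in(250,270,300,320): print(x,im[163:212,x,:].sum(1).tolist())
tcp=s["ee_pos"];yaw=s["ee_rot"][2];ux=np.array([np.cos(yaw),np.sin(yaw)]);uy=np.array([np.sin(yaw),-np.cos(yaw)])
def q(n,px,z):
    p=plane(c,[px],z)[0,:2]-tcp[:2];print(n,px,(p@ux).round(2),(p@uy).round(2))
for y in(175,177): q("green top",(227.3,y),34);q("green top",(337.8,y),34)
q("green bot",(235,165),0);q("green bot",(329,165),0)
for z in(40,41,42,43): q("blue bot",(223,187.3),z);q("blue bot",(338.5,187.3),z)
for y in(206,208): q("blue top",(207.5,y),76);q("blue top",(352.5,y),76)
```

```text
250 [298, 252, 172, 152, 151, 152, 157, 145, 122, 127, 151, 160, 171, 199, 220, 213, 196, 191, 194, 193, 194, 193, 190, 181, 162, 155, 153, 156, 157, 158, 159, 161, 159, 166, 165, 151, 135, 141, 168, 175, 177, 179, 182, 184, 200, 212, 216, 214, 213]
270 [273, 229, 163, 142, 147, 146, 146, 133, 110, 123, 141, 142, 157, 169, 184, 178, 180, 185, 181, 185, 180, 185, 182, 167, 143, 138, 138, 143, 143, 143, 140, 151, 149, 150, 143, 129, 108, 128, 150, 152, 150, 149, 150, 164, 185, 206, 216, 219, 232]
300 [286, 241, 159, 141, 141, 140, 144, 128, 102, 106, 139, 143, 154, 187, 204, 192, 182, 181, 183, 181, 183, 182, 183, 163, 143, 136, 140, 134, 135, 138, 142, 141, 137, 136, 135, 117, 91, 111, 139, 140, 138, 144, 142, 152, 172, 190, 196, 197, 205]
320 [308, 248, 162, 136, 144, 141, 147, 137, 108, 101, 139, 141, 150, 179, 205, 207, 187, 179, 178, 176, 179, 181, 173, 160, 140, 138, 139, 137, 139, 139, 138, 141, 139, 140, 138, 117, 91, 118, 139, 146, 141, 140, 142, 150, 172, 192, 193, 204, 210]
green top (227.3, 175) 45.75 -25.48
green top (337.8, 175) 45.73 28.73
green top (227.3, 177) 44.74 -25.53
green top (337.8, 177) 44.72 28.77
green bot (235, 165) 44.57 -26.36
green bot (329, 165) 44.55 29.32
blue bot (223, 187.3) 41.05 -26.81
blue bot (338.5, 187.3) 41.01 28.25
blue bot (223, 187.3) 41.3 -26.63
blue bot (338.5, 187.3) 41.26 28.07
blue bot (223, 187.3) 41.55 -26.44
blue bot (338.5, 187.3) 41.51 27.88
blue bot (223, 187.3) 41.8 -26.26
blue bot (338.5, 187.3) 41.76 27.7
blue top (207.5, 206) 43.03 -26.4
blue top (352.5, 206) 43.0 27.25
blue top (207.5, 208) 42.26 -26.45
blue top (352.5, 208) 42.22 27.3
```

In the crop, green's front edge lies 2.7 mm further along tool x and 0.9 mm further along tool y than blue's. I'll correct that and lower.

Request:
{"name": "play_rows", "arguments": {"commands": [{"linear": [0.27, 0.09, 0], "twist": 0}, {"linear": [0.27, 0.09, 0.3], "twist": 0}, {"linear": [0.27, 0.09, 0.5], "twist": 0}, {"linear": [0.27, 0.09, 0.65], "twist": 0}, {"linear": [0.27, 0.09, 0.8], "twist": 0}, {"linear": [0.27, 0.09, 0.8], "twist": 0}, {"linear": [0.27, 0.09, 0.8], "twist": 0}]}}

```text
time_s: 6.78
ee_pos: [582.3, -120.7, 39.3]
ee_rot: [3.141, -0.0, -2.904]
contact_force: [-6.5, 0.5, 12.7]
grip_width: 55.2
finger_force: 59.3
```

Run:
```python
from h import *;from station import arm
c=cam(arm,'wrist');s=arm.read_state();print(s['ee_pos'],s['ee_rot'],s['contact_force'])
import pickle;pickle.dump((c,s),open("w4.pkl","wb"));im=c["pixels"].astype(int)
for x in(270,300,320): print(x,im[163:212,x,:].sum(1).tolist())
for y in (172,178,183,186,188,191): print(y,im[y,212:234].tolist()[::2], im[y,330:352].tolist()[::2])
```

```text
[ 582.3717046  -120.73350111   39.34011337] [ 3.14152466e+00 -1.08581713e-04 -2.90441738e+00] [-6.54572781  0.62421091 12.17602867]
270 [356, 313, 297, 294, 288, 283, 283, 282, 287, 281, 241, 165, 140, 142, 146, 145, 152, 146, 122, 107, 133, 147, 150, 146, 148, 141, 143, 142, 141, 148, 142, 145, 149, 148, 148, 125, 101, 124, 147, 154, 153, 149, 157, 161, 180, 192, 204, 207, 211]
300 [366, 368, 365, 348, 304, 285, 294, 293, 299, 301, 258, 161, 137, 143, 144, 144, 146, 147, 122, 97, 120, 146, 147, 141, 139, 138, 136, 136, 135, 136, 137, 141, 136, 143, 137, 114, 92, 113, 138, 138, 140, 142, 146, 156, 173, 191, 197, 200, 210]
320 [383, 377, 379, 377, 374, 373, 374, 372, 360, 309, 264, 188, 139, 142, 140, 146, 149, 142, 132, 102, 117, 140, 148, 145, 139, 143, 140, 136, 140, 139, 142, 139, 134, 144, 141, 117, 96, 119, 141, 142, 143, 142, 148, 160, 173, 193, 199, 204, 211]
172 [[198, 196, 197], [196, 194, 195], [195, 194, 194], [201, 200, 200], [201, 199, 200], [191, 191, 192], [190, 189, 190], [190, 188, 190], [189, 188, 188], [137, 137, 136], [98, 96, 97]] [[122, 121, 122], [123, 122, 123
[... 1222 characters left out ...]
120, 122]]
188 [[188, 187, 189], [190, 189, 190], [188, 186, 188], [184, 183, 184], [174, 174, 176], [96, 100, 113], [45, 56, 76], [43, 53, 76], [43, 54, 76], [41, 51, 74], [41, 51, 74]] [[31, 43, 70], [30, 43, 70], [30, 43, 70], [28, 43, 69], [48, 57, 79], [115, 116, 117], [122, 122, 123], [120, 119, 120], [121, 120, 121], [120, 119, 119], [119, 118, 119]]
191 [[183, 183, 183], [184, 184, 184], [185, 184, 185], [169, 169, 170], [72, 79, 95], [47, 56, 78], [49, 58, 80], [49, 59, 80], [46, 56, 79], [43, 53, 76], [44, 55, 78]] [[31, 44, 71], [30, 43, 71], [31, 44, 71], [30, 44, 71], [28, 42, 68], [46, 56, 77], [117, 116, 119], [122, 121, 122], [122, 122, 123], [122, 122, 123], [121, 120, 123]]
```

```bash
python3 - <<'E'
from h import *;import pickle
c,s=pickle.load(open("w4.pkl","rb"))
tcp=s["ee_pos"];yaw=s["ee_rot"][2];ux=np.array([np.cos(yaw),np.sin(yaw)]);uy=np.array([np.sin(yaw),-np.cos(yaw)])
def q(n,px,z):
    p=plane(c,[px],z)[0,:2]-tcp[:2];print(n,px,(p@ux).round(2),(p@uy).round(2))
q("green bot",(280,173.8),0)
q("green top L/R (y186)",(224.2,186),34);q("",(336,186),34)
q("blue bot L/R",(222.3,188),34);q("",(338.3,188),34);q("blue top",(280,206.7),68);q("blue bot",(280,187),34)
E
python3 - <<'E'
E
```

```text
green bot (280, 173.8) 40.71 0.26
green top L/R (y186) (224.2, 186) 42.07 -25.96
 (336, 186) 42.01 26.64
blue bot L/R (222.3, 188) 41.11 -26.92
 (338.3, 188) 41.05 27.79
blue top (280, 206.7) 42.52 0.33
blue bot (280, 187) 41.45 0.29
```

Blue is flush on green to within 0.3 mm. Releasing it.

Request:
{"name": "play_rows", "arguments": {"commands": [{"linear": [0, 0, 0], "twist": 0}, {"linear": [0, 0, 0], "twist": 0}, {"linear": [0, 0, 0], "twist": 0}, {"linear": [0, 0, 0], "twist": 0}, {"linear": [0, 0, -1], "twist": 0}, {"linear": [0, 0, -4], "twist": 0}, {"linear": [0, 0, -9], "twist": 0}, {"linear": [0, 0, -14], "twist": 0}, {"linear": [0, 0, -14], "twist": 0}], "gripper": 1}}

```text
time_s: 7.95
ee_pos: [585.3, -121.3, 182.9]
ee_rot: [-3.138, 0.008, -2.904]
contact_force: [-0.3, -0.8, -0.2]
grip_width: 85.2
finger_force: 0.0
```

```bash
python3 -c "
from h import *;from station import arm
s=arm.read_state();print(s['ee_pos'],s['ee_rot'],s['contact_force'],s['grip_width'])
go(arm,433.5,.5,150,-.53+np.pi)"
```

```text
[ 585.32513963 -121.34802809  182.89156399] [-3.13760402  0.0080304  -2.90433677] [-0.30012586 -0.81160879 -0.17317555] 85.22622461632399
lin [11.92, 15.42, 3.13] twist 0.767 rows 4.1
```

Request:
{"name": "play_rows", "arguments": {"commands": [{"linear": [11.9, 15.4, 3.2], "twist": 0.77}, {"linear": [11.9, 15.4, 3.2], "twist": 0.77}, {"linear": [11.9, 15.4, 3.2], "twist": 0.77}, {"linear": [11.9, 15.4, 3.2], "twist": 0.77}, {"linear": [11.9, 15.4, 3.2], "twist": 0.77}, {"linear": [11.9, 15.4, 3.2], "twist": 0.77}, {"linear": [11.9, 15.4, 3.2], "twist": 0.77}, {"linear": [11.9, 15.4, 3.2], "twist": 0.77}]}}

```text
time_s: 8.95
ee_pos: [431.1, 0.6, 145.8]
ee_rot: [3.141, 0.0, 2.609]
contact_force: [-0.1, 0.4, 0.8]
grip_width: 85.5
finger_force: 0.0
```

Run:
```python
from h import *;from station import arm
c=cam(arm,'wrist');s=arm.read_state();print(s['ee_pos'],s['ee_rot'])
import pickle;pickle.dump((c,s),open("w5.pkl","wb"))
h=cv2.cvtColor(c["pixels"],cv2.COLOR_RGB2HSV);print(h[130:270:3,278].tolist())
HUE["yellow"]=(20,35);k,P,r=blob(c,"yellow",(200,360,120,270),34,120);print(r,k.min(0),k.max(0))
tcp=s["ee_pos"];yaw=s["ee_rot"][2];ux=np.array([np.cos(yaw),np.sin(yaw)]);uy=np.array([np.sin(yaw),-np.cos(yaw)])
d=P-tcp[:2];print((d@ux).min(),(d@ux).max(),(d@uy).min(),(d@uy).max())
```

```text
[430.93079558   0.67007729 145.78830177] [3.14158177e+00 9.16924365e-05 2.60896184e+00]
[[0, 3, 79], [15, 6, 79], [0, 6, 81], [15, 6, 86], [0, 3, 81], [10, 9, 81], [15, 7, 78], [0, 0, 78], [20, 186, 81], [21, 184, 75], [20, 189, 131], [20, 189, 132], [20, 190, 146], [20, 190, 156], [20, 190, 142], [20, 189, 131], [21, 190, 133], [20, 186, 136], [21, 187, 135], [21, 185, 135], [21, 186, 136], [21, 184, 137], [20, 185, 138], [21, 181, 138], [21, 179, 137], [20, 174, 138], [20, 172, 138], [20, 168, 141], [20, 166, 141], [24, 166, 206], [24, 164, 205], [24, 164, 205], [23, 164, 204], [21, 165, 201], [21, 164, 199], [21, 162, 200], [20, 161, 200], [21, 162, 201], [21, 164, 201], [21, 165, 201], [21, 168, 204], [20, 162, 191], [15, 7, 150], [10, 5, 156], [0, 5, 155], [15, 3, 148], [10, 5, 147]]
[431.666, 0.923, 86.372, 54.887, -0.526] [246 153] [314 253]
-43.50918059451142 42.77166965984422 -26.96077054057697 28.183637548240018
```

Request:
{"name": "play_rows", "arguments": {"commands": [{"linear": [-0.25, 0.06, 5], "twist": 0}, {"linear": [-0.25, 0.06, 10], "twist": 0}, {"linear": [-0.25, 0.06, 13], "twist": 0}, {"linear": [-0.25, 0.06, 13.9], "twist": 0}, {"linear": [-0.25, 0.06, 13.9], "twist": 0}]}}

```text
time_s: 9.62
ee_pos: [433.1, 0.2, 6.8]
ee_rot: [-3.141, -0.001, 2.609]
contact_force: [-0.8, 0.4, -0.0]
grip_width: 85.8
finger_force: 0.0
```

Request:
{"name": "play_rows", "arguments": {"commands": [{"linear": [0, 0, 0], "twist": 0}, {"linear": [0, 0, 0], "twist": 0}, {"linear": [0, 0, 0], "twist": 0}, {"linear": [0, 0, 0], "twist": 0}, {"linear": [0, 0, 0], "twist": 0}, {"linear": [0, 0, 0], "twist": 0}, {"linear": [0, 0, 0], "twist": 0}], "gripper": 0, "grip_force": 50}}

```text
time_s: 10.5
ee_pos: [433.9, 0.2, 8.1]
ee_rot: [3.141, 0.002, 2.609]
contact_force: [-1.1, -0.6, 7.4]
grip_width: 55.5
finger_force: 52.5
```

Request:
{"name": "play_rows", "arguments": {"commands": [{"linear": [0, 0, -5], "twist": 0}, {"linear": [0, 0, -10], "twist": 0}, {"linear": [0, 0, -14], "twist": 0}, {"linear": [0, 0, -14], "twist": 0}, {"linear": [0, 0, -14], "twist": 0}]}}

```text
time_s: 11.12
ee_pos: [432.2, 0.3, 146.4]
ee_rot: [-3.141, -0.001, 2.609]
contact_force: [0.4, 0.5, -4.7]
grip_width: 55.0
finger_force: 57.9
```

```bash
python3 -c "
from h import *;from station import arm
s=arm.read_state();print(s['ee_pos'],s['ee_rot'],s['contact_force'],s['grip_width'])
go(arm,583.5,-120.7,150,.238+np.pi)"
```

```text
[4.32232477e+02 2.94300486e-01 1.46358997e+02] [-3.14129550e+00 -5.30853540e-04  2.60887446e+00] [ 0.38314531  0.46139975 -4.662357  ] 54.96968419904997
lin [-19.18, -2.74, -0.37] twist -0.771 rows 4.1
```

Request:
{"name": "play_rows", "arguments": {"commands": [{"linear": [-19.2, -2.7, -0.4], "twist": -0.77}, {"linear": [-19.2, -2.7, -0.4], "twist": -0.77}, {"linear": [-19.2, -2.7, -0.4], "twist": -0.77}, {"linear": [-19.2, -2.7, -0.4], "twist": -0.77}, {"linear": [-19.2, -2.7, -0.4], "twist": -0.77}, {"linear": [-19.2, -2.7, -0.4], "twist": -0.77}, {"linear": [-19.2, -2.7, 3], "twist": -0.77}, {"linear": [-19.2, -2.7, 5.5], "twist": -0.77}, {"linear": [-19.2, -2.7, 6.5], "twist": -0.77}, {"linear": [-19.2, -2.7, 6.5], "twist": -0.77}, {"linear": [-19.2, -2.7, 6.5], "twist": -0.77}, {"linear": [-19.2, -2.7, 6.5], "twist": -0.77}]}}

```text
time_s: 12.62
ee_pos: [585.4, -120.7, 82.9]
ee_rot: [-3.141, 0.002, -2.905]
contact_force: [-0.5, -0.0, -4.3]
grip_width: 55.1
finger_force: 57.6
```

Run:
```python
from h import *;from station import arm
c=cam(arm,'wrist');s=arm.read_state();print(s['ee_pos'],s['ee_rot'],s['contact_force'])
import pickle;pickle.dump((c,s),open("w6.pkl","wb"))
im=c["pixels"].astype(int)
for x in(260,300): print(x,im[160:216,x,:].tolist())
cr=c["pixels"][150:270,180:380,::-1];cv2.imwrite("pics/w6.png",cv2.resize(cr,None,fx=4,fy=4,interpolation=cv2.INTER_NEAREST))
```

```text
[ 585.31453157 -120.66391758   82.77357348] [-3.14085332e+00  1.47165182e-03 -2.90458714e+00] [ 0.54699993  0.57922606 -4.29329939]
260 [[32, 46, 39], [30, 39, 34], [32, 42, 36], [34, 49, 44], [30, 43, 50], [29, 39, 58], [26, 36, 57], [27, 36, 57], [27, 37, 57], [27, 36, 57], [25, 32, 48], [26, 30, 42], [28, 36, 55], [28, 37, 59], [29, 39, 62], [32, 46, 78], [34, 53, 92], [37, 58, 101], [39, 61, 108], [40, 63, 110], [37, 59, 103], [34, 52, 90], [35, 51, 87], [36, 52, 88], [36, 53, 89], [36, 53, 89], [37, 50, 82], [57, 56, 61], [84, 68, 39], [93, 72, 29], [95, 74, 31], [95, 74, 32], [94, 74, 32], [95, 75, 32], [94, 74, 32], [95, 75, 34], [96, 75, 34], [96, 75, 32], [95, 74, 34], [79, 62, 31], [59, 49, 30], [73, 58, 32], [95, 75, 35], [99, 78, 36], [99, 77, 35], [98, 77, 36], [98, 76, 36], [110, 86, 39], [128, 99, 42], [146, 113, 47], [154, 120, 48], [159, 124, 51], [162, 126, 49], [167, 130, 53], [168, 131, 51], [168, 133, 53]]
300 [[30, 46, 37], [24, 32, 27], [27, 36, 31], [28, 43, 41], [26, 37, 55], [22, 33, 54], [23, 33, 55], [24, 34, 55], [24, 35, 56], [23, 32, 51], [22, 27, 39], [22, 27, 38], [23, 32, 51], [25, 33, 55], [27, 38, 62], [28, 42, 72], [31, 49, 83], [30, 47, 81], [30, 44, 74], [30, 43, 71], [29, 42, 70], [29, 42, 70], [30, 42, 70], [30, 43, 72], [29, 42, 70], [28, 41, 70], [33, 43, 70], [56, 53, 57], [82, 66, 35], [92, 71, 26], [93, 72, 27], [93, 72, 28], [92, 72, 28], [95, 73, 29], [95, 73, 28], [94, 73, 28], [94, 72, 27], [96, 74, 28], [94, 72, 27], [74, 57, 24], [51, 40, 24], [71, 56, 27], [93, 72, 28], [98, 75, 29], [98, 75, 29], [98, 76, 31], [98, 75, 29], [111, 85, 32], [132, 101, 36], [151, 115, 42], [159, 122, 43], [165, 127, 44], [171, 132, 46], [176, 136, 48], [177, 138, 48], [177, 138, 48]]
```

View pics/w6.png

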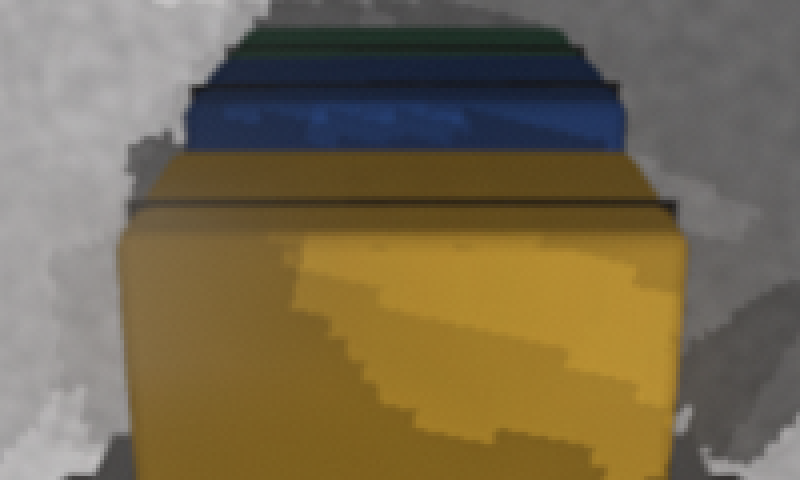

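Run:
```python
from h import *;import pickle
c,s=pickle.load(open("w6.pkl","rb"));im=c["pixels"].astype(int)
for y in(178,183,191): print(y,im[y,210:236].sum(1).tolist(),im[y,328:350].sum(1).tolist())
tcp=s["ee_pos"];yaw=s["ee_rot"][2];ux=np.array([np.cos(yaw),np.sin(yaw)]);uy=np.array([np.sin(yaw),-np.cos(yaw)])
def q(n,px,z):
    p=plane(c,[px],z)[0,:2]-tcp[:2];print(n,px,(p@ux).round(2),(p@uy).round(2))
q("blue bot",(280,163.5),34);q("blue top",(280,175.2),68)
q("yel bot",(280,187),74.7);q("yel top",(280,208),108.7)
```

```text
178 [505, 502, 504, 513, 517, 516, 512, 500, 491, 489, 488, 486, 471, 457, 450, 393, 259, 163, 150, 157, 163, 155, 160, 159, 154, 163] [182, 181, 181, 181, 177, 179, 171, 170, 216, 292, 305, 300, 295, 296, 295, 290, 298, 297, 297, 301, 300, 303]
183 [506, 506, 501, 495, 489, 476, 458, 452, 450, 439, 379, 285, 301, 420, 483, 457, 308, 170, 156, 163, 160, 165, 167, 161, 162, 160] [187, 188, 182, 187, 186, 183, 170, 174, 222, 286, 295, 301, 301, 307, 308, 309, 301, 299, 293, 297, 292, 293]
191 [475, 409, 310, 284, 276, 262, 255, 262, 260, 257, 257, 242, 226, 224, 220, 220, 220, 218, 213, 216, 216, 215, 214, 211, 212, 208] [192, 194, 194, 196, 194, 194, 192, 192, 195, 189, 209, 269, 332, 355, 359, 352, 331, 305, 291, 294, 292, 293]
blue bot (280, 163.5) 44.83 0.22
blue top (280, 175.2) 44.95 0.28
yel bot (280, 187) 40.64 0.29
yel top (280, 208) 41.08 0.35
```

Yellow's front edge at row 187, against blue's at row 175, gives 4.0 mm to go along tool x and about 0.1 mm along tool y.

Request:
{"name": "play_rows", "arguments": {"commands": [{"linear": [0.4, 0.01, 0], "twist": 0}, {"linear": [0.4, 0.01, 0], "twist": 0}, {"linear": [0.4, 0.01, 0.2], "twist": 0}, {"linear": [0.4, 0.01, 0.4], "twist": 0}, {"linear": [0.4, 0.01, 0.4], "twist": 0}]}}

```text
time_s: 13.3
ee_pos: [580.7, -121.3, 77.5]
ee_rot: [3.141, -0.0, -2.904]
contact_force: [0.9, -0.6, -3.9]
grip_width: 55.1
finger_force: 57.6
```

```bash
cat >> h.py <<'E'
def see(arm):
    import pickle
    c=cam(arm,'wrist');s=arm.read_state();print(s['ee_pos'].round(2),s['ee_rot'].round(4),s['contact_force'].round(1))
    im=c["pixels"].astype(int); pickle.dump((c,s),open("last.pkl","wb"))
    for x in(260,300): print(x,im[162:214,x,:].tolist())
    for y in(180,183,186,190): print(y,im[y,210:236].sum(1).tolist(),im[y,328:350].sum(1).tolist())
E
python3 -c "
from h import *;from station import arm;see(arm)"
```

```text
[ 580.74 -121.36   77.61] [ 3.1415e+00 -3.0000e-04 -2.9044e+00] [-0.5  0.3 -4.1]
260 [[82, 81, 82], [83, 82, 81], [75, 76, 75], [48, 59, 51], [35, 50, 41], [33, 48, 39], [34, 49, 39], [35, 49, 40], [32, 43, 36], [30, 39, 32], [34, 47, 38], [33, 48, 43], [30, 41, 50], [28, 37, 55], [29, 37, 56], [27, 35, 56], [28, 37, 56], [30, 38, 59], [30, 38, 57], [29, 34, 47], [28, 30, 37], [29, 35, 46], [31, 38, 56], [29, 38, 59], [35, 42, 60], [57, 53, 51], [83, 68, 36], [93, 73, 29], [95, 74, 31], [95, 75, 32], [94, 73, 32], [93, 72, 31], [94, 74, 33], [94, 74, 32], [95, 74, 32], [96, 75, 33], [94, 73, 33], [78, 62, 31], [59, 49, 30], [72, 58, 30], [95, 75, 34], [99, 77, 35], [99, 78, 35], [98, 77, 36], [100, 79, 36], [109, 84, 37], [127, 98, 41], [145, 113, 46], [149, 116, 47], [147, 114, 47], [153, 120, 48], [164, 128, 50]]
300 [[81, 79, 79], [83, 81, 82], [76, 77, 75], [47, 57, 50], [31, 47, 37], [31, 47, 38], [31, 48, 37], [32, 48, 39], [30, 42, 33], [26, 34, 28], [30, 45, 35], [30, 45, 43], [27, 38, 51], [25, 34, 54], [25, 34, 55], [25, 34, 53], [27, 36, 54], [26, 35, 54], [27, 35, 54], [2
[... 754 characters left out ...]
505, 492, 466, 447, 442, 446, 446, 458, 438, 288, 141, 110, 119, 113, 108, 112, 115, 114, 111, 114] [109, 116, 110, 105, 93, 79, 115, 237, 313, 319, 313, 306, 300, 302, 302, 298, 302, 299, 301, 301, 304, 307]
186 [506, 513, 519, 522, 505, 472, 444, 377, 266, 261, 363, 443, 460, 463, 446, 300, 163, 140, 147, 144, 144, 142, 145, 140, 142, 143] [125, 125, 123, 124, 126, 122, 134, 205, 292, 304, 304, 301, 300, 298, 290, 298, 293, 289, 294, 298, 299, 299]
190 [285, 284, 285, 285, 273, 256, 256, 257, 265, 263, 257, 248, 230, 214, 211, 214, 217, 216, 216, 217, 216, 213, 213, 210, 213, 207] [193, 193, 191, 194, 191, 195, 195, 193, 190, 202, 236, 274, 297, 301, 306, 303, 304, 300, 296, 297, 293, 296]
```

```bash
cat > q.py <<'E'
from h import *;import pickle,sys
c,s=pickle.load(open("last.pkl","rb"))
tcp=s["ee_pos"];yaw=s["ee_rot"][2];ux=np.array([np.cos(yaw),np.sin(yaw)]);uy=np.array([np.sin(yaw),-np.cos(yaw)])
for a in sys.argv[1:]:
    u,v,z=map(float,a.split(","));p=plane(c,[(u,v)],z)[0,:2]-tcp[:2];print(a,(p@ux).round(2),(p@uy).round(2))
E
python3 q.py 280,164.8,0 280,173.6,34 280,186.8,69.5 280,207.7,103.5 225.3,185,68 335.2,185,68
```

```text
280,164.8,0 39.23 0.3
280,173.6,34 40.06 0.33
280,186.8,69.5 40.96 0.36
280,207.7,103.5 41.35 0.38
225.3,185,68 41.62 -26.08
335.2,185,68 41.56 27.03
```

Request:
{"name": "play_rows", "arguments": {"commands": [{"linear": [-0.03, 0, 0], "twist": 0}, {"linear": [-0.03, 0, 0.1], "twist": 0}, {"linear": [-0.03, 0, 0.2], "twist": 0}, {"linear": [-0.03, 0, 0.3], "twist": 0}, {"linear": [-0.03, 0, 0.35], "twist": 0}, {"linear": [-0.03, 0, 0.35], "twist": 0}]}}

```text
time_s: 14.1
ee_pos: [581.2, -121.3, 76.2]
ee_rot: [-3.142, 0.0, -2.904]
contact_force: [-6.9, 0.3, 14.9]
grip_width: 54.7
finger_force: 60.1
```

```bash
python3 -c "
from h import *;from station import arm;see(arm)"
```

```text
[ 581.18 -121.31   76.19] [-3.1416e+00  4.0000e-04 -2.9045e+00] [-5.6  0.7 13.8]
260 [[83, 83, 82], [79, 79, 79], [65, 70, 66], [39, 52, 45], [33, 49, 39], [33, 48, 40], [34, 50, 40], [33, 46, 39], [29, 35, 31], [31, 40, 33], [34, 48, 40], [31, 46, 46], [29, 38, 56], [27, 36, 56], [28, 36, 56], [28, 36, 56], [29, 38, 58], [28, 36, 56], [29, 36, 52], [28, 31, 40], [29, 32, 42], [31, 38, 56], [31, 39, 58], [29, 38, 58], [35, 41, 60], [57, 55, 53], [83, 68, 38], [93, 72, 30], [95, 73, 31], [94, 74, 31], [94, 73, 31], [94, 74, 33], [94, 74, 32], [93, 73, 31], [95, 75, 34], [95, 75, 32], [94, 74, 33], [74, 59, 30], [53, 43, 28], [73, 59, 33], [95, 75, 34], [99, 78, 36], [99, 78, 36], [97, 76, 34], [100, 78, 35], [111, 86, 38], [130, 100, 42], [146, 113, 46], [154, 119, 47], [159, 124, 49], [163, 127, 50], [165, 130, 50]]
300 [[83, 82, 83], [80, 80, 80], [64, 68, 65], [37, 52, 43], [30, 47, 36], [31, 48, 38], [31, 47, 38], [29, 44, 35], [26, 34, 28], [28, 37, 29], [31, 46, 40], [29, 43, 46], [25, 34, 53], [26, 35, 55], [25, 35, 55], [27, 35, 55], [26, 34, 54], [27, 35, 54], [28, 33, 47], [
[... 755 characters left out ...]
497, 486, 466, 447, 441, 445, 452, 449, 380, 220, 101, 88, 107, 115, 120, 124, 122, 124, 119, 123] [118, 112, 113, 118, 114, 101, 83, 145, 293, 323, 313, 309, 303, 301, 303, 298, 299, 296, 298, 301, 304, 305]
186 [505, 513, 522, 518, 498, 463, 446, 433, 433, 446, 452, 450, 460, 463, 420, 273, 157, 140, 146, 148, 143, 147, 145, 140, 141, 145] [141, 140, 137, 139, 138, 134, 128, 147, 243, 297, 308, 299, 299, 297, 294, 297, 293, 292, 296, 296, 296, 299]
190 [288, 286, 286, 283, 272, 255, 254, 257, 262, 265, 261, 253, 232, 216, 214, 213, 215, 213, 217, 216, 214, 213, 212, 210, 212, 209] [192, 193, 191, 195, 189, 193, 195, 194, 192, 198, 227, 275, 292, 304, 303, 305, 306, 304, 300, 299, 297, 295]
```

Yellow is seated (z matches 68+8.2) and flush to about 0.5 mm. Releasing it and backing off to view the column and the pin.

Request:
{"name": "play_rows", "arguments": {"commands": [{"linear": [0, 0, 0], "twist": 0}, {"linear": [0, 0, 0], "twist": 0}, {"linear": [0, 0, 0], "twist": 0}, {"linear": [0, 0, 0], "twist": 0}, {"linear": [0, 0, -1], "twist": 0}, {"linear": [0, 0, -4], "twist": 0}, {"linear": [0, 0, -9], "twist": 0}, {"linear": [0, 0, -14], "twist": 0}, {"linear": [0, 0, -14], "twist": 0}, {"linear": [0, 0, -14], "twist": 0}], "gripper": 1}}

```text
time_s: 15.4
ee_pos: [580.8, -121.2, 214.6]
ee_rot: [-3.141, 0.0, -2.904]
contact_force: [-1.1, -0.4, -1.1]
grip_width: 85.3
finger_force: 0.0
```

Run:
```python
from h import *;from station import arm
c=cam(arm,'wrist');s=arm.read_state();print(s['ee_pos'],s['ee_rot'],s['dq'].round(3),s['contact_force'])
import pickle;pickle.dump((c,s),open("w7.pkl","wb"))
cr=c["pixels"][130:330,150:410,::-1];cv2.imwrite("pics/w7.png",cv2.resize(cr,None,fx=3,fy=3,interpolation=cv2.INTER_NEAREST))
go(arm,611,123,200,-1.5);go(arm,611,123,200,.23+np.pi)
```

```text
[ 580.38201465 -121.12849509  213.66695167] [ 3.14098666e+00 -1.25293891e-03 -2.90437913e+00] [ 0.     0.018  0.008  0.    -0.001  0.001] [-0.08012     0.2425544  -0.69783388]
lin [-8.71, 23.01, 1.37] twist -1.404 rows 7.5
lin [-8.71, 23.01, 1.37] twist 0.007 rows 3.9
```

View pics/w7.png

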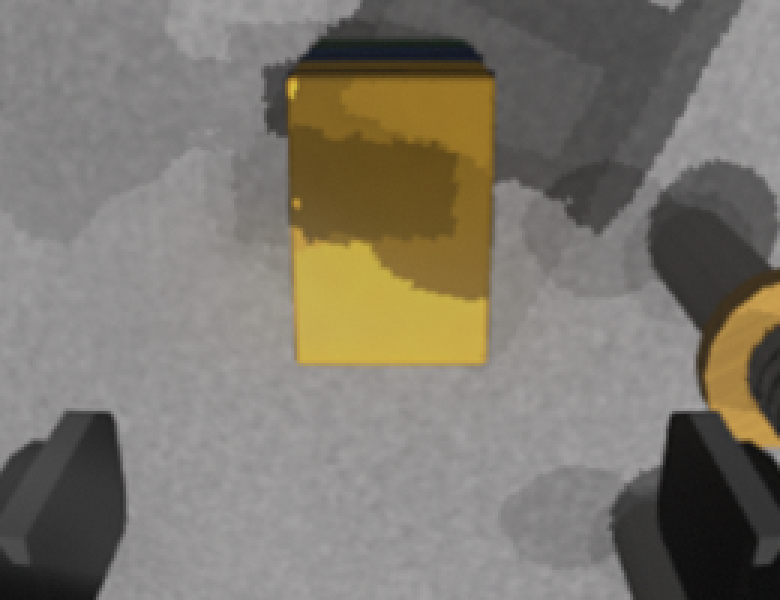

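The yellow top sits squarely on the column; only the camera-side faces of blue and green show. On to the pin.

Request:
{"name": "play_rows", "arguments": {"commands": [{"linear": [-8.7, 23, 1], "twist": 0}, {"linear": [-8.7, 23, 1], "twist": 0}, {"linear": [-8.7, 23, 1], "twist": 0}, {"linear": [-8.7, 23, 1], "twist": 0}, {"linear": [-8.7, 23, 1], "twist": 0}, {"linear": [-8.7, 23, 1], "twist": 0}, {"linear": [-8.7, 23, 1], "twist": 0}, {"linear": [-8.7, 23, 1], "twist": 0}]}}

```text
time_s: 16.45
ee_pos: [611.6, 121.3, 204.2]
ee_rot: [-3.141, -0.0, -2.906]
contact_force: [-0.2, -0.1, 0.3]
grip_width: 85.2
finger_force: 0.0
```

Run:
```python
from h import *;from station import arm
c=cam(arm,'wrist','w8.png');s=arm.read_state();print(s['ee_pos'],s['ee_rot'])
import pickle;pickle.dump((c,s),open("last.pkl","wb"))
h=cv2.cvtColor(c["pixels"],cv2.COLOR_RGB2HSV)
m=((h[...,0]>12)&(h[...,0]<32)&(h[...,1]>100)).astype(np.uint8)
cs,_=cv2.findContours(m,0,1)
for k in cs:
    if cv2.contourArea(k)>100: print(cv2.fitEllipse(k), cv2.boundingRect(k))
```

```text
[611.67082486 121.50956988 204.38648211] [-3.14155532e+00 -2.77480715e-05 -2.90611098e+00]
((140.8170623779297, 287.7891540527344), (14.747224807739258, 37.82182312011719), 41.087913513183594) (130, 276, 28, 31)
((281.5345764160156, 199.7720947265625), (42.02606964111328, 42.37860107421875), 126.98838806152344) (259, 178, 46, 39)
((141.00173950195312, 153.6839599609375), (62.584896087646484, 65.34139251708984), 9.709174156188965) (110, 120, 65, 70)
((43.59407424926758, 118.44336700439453), (66.7760238647461, 103.68955993652344), 179.87393188476562) (12, 72, 64, 94)
```

View pics/w8.png

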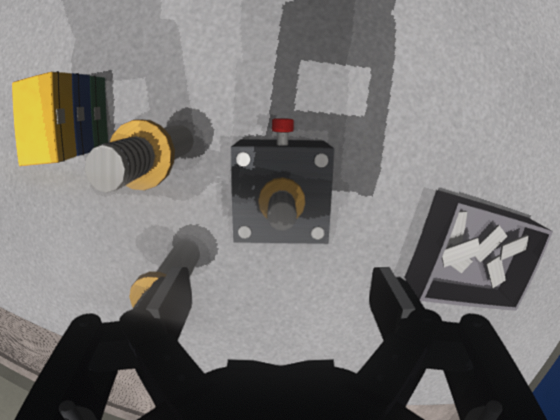

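Run:
```python
from h import *;import pickle
c,s=pickle.load(open("last.pkl","rb"));im=c["pixels"]
g=cv2.cvtColor(im,cv2.COLOR_RGB2GRAY);m=np.zeros_like(g);m[148:242,234:332]=(g[148:242,234:332]>130)
n,_,st,ce=cv2.connectedComponentsWithStats(m);S=[ce[i] for i in range(1,n) if 60<st[i][4]<400];print(np.round(S,1),[st[i][4] for i in range(1,n)])
S=sorted(S,key=lambda p:p[1]);T=sorted(S[:2],key=lambda p:p[0]);B=sorted(S[2:],key=lambda p:p[0])
tcp=s["ee_pos"];d=pickle.load(open("c0.pkl","rb"));t=d["top"];sc=d["scene"]
for z in(56,60,64,68,72):
    P=plane(c,[T[0],T[1],B[0],B[1]],z)[:,:2]
    A=np.c_[P[3]-P[0],P[2]-P[1]]; q=np.linalg.solve(A*[1,-1],P[1]-P[0]); ctr=P[0]+q[0]*(P[3]-P[0])
    print(z,ctr.round(1),"sides",np.linalg.norm(P[1]-P[0]).round(1),np.linalg.norm(P[2]-P[0]).round(1), np.linalg.norm(P[3]-P[1]).round(1))
# screws in first top/scene pics (from the 4x crops)
def scr(cc,x0,y0,pts):
    gg=cv2.cvtColor(cc["pixels"],cv2.COLOR_RGB2GRAY).astype(float);o=[]
    for a,b in pts:
        x,y=int(x0+a/4),int(y0+b/4);w=gg[y-4:y+5,x-4:x+5];w=np.clip(w-w.min()-.4*np.ptp(w),0,None)
        yy,xx=np.mgrid[y-4:y+5,x-4:x+5];o.append(((w*xx).sum()/w.sum(),(w*yy).sum()/w.sum()))
    return o
tp=scr(t,190,115,[(49,245),(156,220),(179,326),(72,350)])
sp=scr(sc,265,185,[(354,226),(243,246),(207,166),(314,146)])
print(np.round(tp,1),np.round(sp,1))
W=[tri(t,a,sc,b) for a,b in zip(tp,sp)]
for w in W: print(w[0].round(1),w[1].round(2))
for a in tp:
    best=min(((tri(t,a,c,w)) for w in(*T,*B)),key=lambda r:r[1]);print("top/wrist",best[0].round(1),best[1].round(2))
```

```text
[[242.7 158.8]
 [330.4 228.4]
 [244.1 231.8]
 [317.3 232.8]] [np.int32(162), np.int32(4), np.int32(1), np.int32(3), np.int32(1), np.int32(1), np.int32(65), np.int32(123), np.int32(120)]
56 [638.8 161.2] sides 106.4 70.8 13.3
60 [637.4 160.4] sides 104.9 69.8 13.1
64 [636.  159.6] sides 103.4 68.9 12.9
68 [634.5 158.9] sides 102.0 67.9 12.8
72 [633.1 158.1] sides 100.5 66.9 12.6
[[201.8 175.6]
 [228.7 169.8]
 [234.4 196.1]
 [207.3 202.1]] [[353.8 240.5]
 [325.5 246.5]
 [315.9 224.5]
 [342.3 219.2]]
[636.3 165.1  69.5] 0.2
[651.3  98.   68.1] 2.08
[584.1  82.4  72.2] 2.95
[569.1 148.4  73.2] 3.14
top/wrist [637.2 164.4  67.2] 2.46
top/wrist [649.2  97.7  75.9] 1.35
top/wrist [583.   83.1  81.6] 0.7
top/wrist [520.9 104.1 380.2] 0.81
```

Run:
```python
from h import *;import pickle
c,s=pickle.load(open("last.pkl","rb"));im=c["pixels"]
g=cv2.cvtColor(im,cv2.COLOR_RGB2GRAY).astype(float)
w=g[151:170,312:331];print(w.max());w=np.clip(w-100,0,None);yy,xx=np.mgrid[151:170,312:331];tr=((w*xx).sum()/w.sum(),(w*yy).sum()/w.sum());print(tr)
for z in(60,64,68,72):
    P=plane(c,[(242.7,158.8),tr,(244.1,231.8),(317.3,232.8)],z)[:,:2]
    print(z,P.mean(0).round(1),[np.linalg.norm(P[i]-P[j]).round(1) for i,j in((0,1),(0,2),(1,3),(2,3))])
    print("   collar/stem top",plane(c,[(281.5,199.8)],z+14)[0,:2].round(1))
# stem top px profile
print(g[195:235,281].astype(int).tolist()); print(g[222,260:304].astype(int).tolist()); print(g[216,260:304].astype(int).tolist())
```

```text
132.0
(np.float64(320.94375), np.float64(160.04910714285714))
60 [613.7 123.2] [np.float64(69.8), np.float64(69.8), np.float64(69.7), np.float64(69.7)]
   collar/stem top [612.4 123. ]
64 [612.6 122.9] [np.float64(68.8), np.float64(68.8), np.float64(68.8), np.float64(68.7)]
   collar/stem top [611.2 122.7]
68 [611.5 122.6] [np.float64(67.9), np.float64(67.9), np.float64(67.8), np.float64(67.8)]
   collar/stem top [610.1 122.4]
72 [610.5 122.3] [np.float64(66.9), np.float64(66.9), np.float64(66.8), np.float64(66.8)]
   collar/stem top [609.  122.1]
[47, 46, 45, 47, 48, 48, 51, 62, 74, 80, 80, 79, 80, 80, 80, 81, 82, 80, 82, 82, 83, 84, 83, 84, 85, 84, 88, 95, 101, 104, 103, 103, 105, 104, 102, 96, 91, 91, 91, 92]
[91, 91, 91, 91, 92, 90, 91, 91, 89, 90, 91, 93, 94, 93, 89, 87, 87, 92, 98, 101, 98, 95, 92, 86, 84, 83, 84, 85, 86, 85, 84, 83, 84, 82, 82, 84, 86, 85, 86, 85, 86, 86, 85, 86]
[92, 89, 91, 91, 94, 96, 88, 82, 83, 83, 84, 85, 84, 86, 85, 84, 83, 83, 82, 82, 83, 84, 84, 83, 81, 83, 82, 82, 82, 82, 81, 82, 81, 80, 79, 76, 79, 87, 81, 69, 59, 59, 58, 56]
```

Request:
{"name": "play_rows", "arguments": {"commands": [{"linear": [0, 0.1, 0], "twist": 0}, {"linear": [0, 0.1, 2], "twist": 0}, {"linear": [0, 0.1, 5], "twist": 0}, {"linear": [0, 0.1, 7], "twist": 0}, {"linear": [0, 0.1, 7.6], "twist": 0}, {"linear": [0, 0.1, 7.6], "twist": 0}, {"linear": [0, 0.1, 7.6], "twist": 0}], "gripper": 0}}

```text
time_s: 17.38
ee_pos: [612.1, 123.8, 129.3]
ee_rot: [-3.141, 0.002, -2.904]
contact_force: [0.1, 0.8, -0.6]
grip_width: -0.1
finger_force: 0.0
```

Request:
{"name": "play_rows", "arguments": {"commands": [{"linear": [0, 0, 0.1], "twist": 0}, {"linear": [0, 0, 0.2], "twist": 0}, {"linear": [0, 0, 0.2], "twist": 0}]}}

```text
time_s: 17.75
ee_pos: [611.4, 123.7, 126.4]
ee_rot: [3.142, 0.0, -2.904]
contact_force: [0.8, 0.7, -0.1]
grip_width: -0.0
finger_force: 0.0
```

Request:
{"name": "play_rows", "arguments": {"commands": [{"linear": [0, 0, 0.1], "twist": 0}, {"linear": [0, 0, 0.2], "twist": 0}, {"linear": [0, 0, 0.2], "twist": 0}]}}

```text
time_s: 18.12
ee_pos: [611.3, 123.7, 124.2]
ee_rot: [-3.142, -0.0, -2.904]
contact_force: [0.0, 0.3, -0.1]
grip_width: 0.2
finger_force: 0.0
```

Request:
{"name": "play_rows", "arguments": {"commands": [{"linear": [0, 0, 0.1], "twist": 0}, {"linear": [0, 0, 0.2], "twist": 0}, {"linear": [0, 0, 0.2], "twist": 0}]}}

```text
time_s: 18.5
ee_pos: [611.3, 123.7, 122.2]
ee_rot: [3.142, -0.0, -2.904]
contact_force: [-0.4, -0.2, -0.4]
grip_width: 0.1
finger_force: 0.0
```

Request:
{"name": "play_rows", "arguments": {"commands": [{"linear": [0, 0, 0.1], "twist": 0}, {"linear": [0, 0, 0.15], "twist": 0}, {"linear": [0, 0, 0.15], "twist": 0}]}}

```text
time_s: 18.88
ee_pos: [611.6, 123.7, 121.1]
ee_rot: [-3.142, 0.001, -2.904]
contact_force: [-0.3, 1.0, 2.3]
grip_width: -0.3
finger_force: 1.4
```

Request:
{"name": "play_rows", "arguments": {"commands": [{"linear": [0, 0, 0.1], "twist": 0}, {"linear": [0, 0, 0.1], "twist": 0}, {"linear": [0, 0, 0.1], "twist": 0}]}}

```text
time_s: 19.25
ee_pos: [612.3, 123.9, 121.1]
ee_rot: [-3.141, 0.002, -2.904]
contact_force: [-0.3, -0.5, 8.0]
grip_width: 0.1
finger_force: 4.3
```

```bash
python3 -c "
from h import *;from station import arm
import time
for i in range(3):
    s=arm.read_state();print(s['ee_pos'],s['ee_rot'],s['contact_force']); arm.read_camera('wrist')
go(arm,611.5,122.7,200,.2376+np.pi)"
```

```text
[612.30705317 123.8539417  121.06625555] [-3.14148868e+00  2.18349445e-03 -2.90442234e+00] [-0.30856611 -0.4541165   7.988005  ]
[612.28941241 123.86202836 121.0550324 ] [-3.14150749e+00  2.16746548e-03 -2.90442926e+00] [-0.36856515  0.7557916   7.96482972]
[612.29277025 123.84895152 121.0793603 ] [-3.14147283e+00  2.19224125e-03 -2.90440144e+00] [-1.2837675   0.22346116  8.46784185]
lin [0.09, -0.09, -7.9] twist -0.0 rows 1.3
```

Touch gives the stem top at z = 121.1, so the block top is at 67.1 and the collar underside at 75.1. That makes the lift 26.9 mm. Back up, open, and straddle the stem.

Request:
{"name": "play_rows", "arguments": {"commands": [{"linear": [0.09, -0.09, -1], "twist": 0}, {"linear": [0.09, -0.09, -2.5], "twist": 0}, {"linear": [0.09, -0.09, -2.5], "twist": 0}, {"linear": [0.09, -0.09, -2.5], "twist": 0}]}}

```text
time_s: 19.9
ee_pos: [610.7, 122.6, 144.9]
ee_rot: [-3.142, 0.0, -2.904]
contact_force: [-0.1, 0.7, 0.3]
grip_width: 0.0
finger_force: 0.0
```

Request:
{"name": "play_rows", "arguments": {"commands": [{"linear": [0, 0, 0], "twist": 0}, {"linear": [0, 0, 0], "twist": 0}, {"linear": [0, 0, 0], "twist": 0}, {"linear": [0, 0, 0], "twist": 0}, {"linear": [0, 0, 0], "twist": 0}, {"linear": [0, 0, 0], "twist": 0}], "gripper": 1}}

```text
time_s: 20.65
ee_pos: [610.7, 122.6, 144.8]
ee_rot: [-3.142, -0.0, -2.904]
contact_force: [-0.2, 0.2, 0.4]
grip_width: 85.3
finger_force: 0.0
```

```bash
python3 -c "
from h import *;from station import arm
s=arm.read_state();print(s['ee_pos'],s['ee_rot'],s['contact_force'])
go(arm,611.5,122.7,88,.2376+np.pi)"
```

```text
[610.71864311 122.55841839 144.81885264] [-3.14158726e+00 -2.57981342e-05 -2.90443185e+00] [-0.20953057  0.24971663  0.41982104]
lin [-0.08, -0.0, 5.68] twist -0.0 rows 0.9
```

Request:
{"name": "play_rows", "arguments": {"commands": [{"linear": [-0.08, 0, 2], "twist": 0}, {"linear": [-0.08, 0, 4], "twist": 0}, {"linear": [-0.08, 0, 5.3], "twist": 0}, {"linear": [-0.08, 0, 5.7], "twist": 0}, {"linear": [-0.08, 0, 5.7], "twist": 0}, {"linear": [-0.08, 0, 5.7], "twist": 0}]}}

```text
time_s: 21.4
ee_pos: [612.0, 122.9, 88.4]
ee_rot: [-3.142, 0.001, -2.904]
contact_force: [-0.1, -0.5, -0.5]
grip_width: 85.3
finger_force: 0.0
```

Request:
{"name": "play_rows", "arguments": {"commands": [{"linear": [0, 0, 0], "twist": 0}, {"linear": [0, 0, 0], "twist": 0}, {"linear": [0, 0, 0], "twist": 0}, {"linear": [0, 0, 0], "twist": 0}, {"linear": [0, 0, 0], "twist": 0}, {"linear": [0, 0, 0], "twist": 0}, {"linear": [0, 0, 0], "twist": 0}, {"linear": [0, 0, 0], "twist": 0}], "gripper": 0, "grip_force": 30}}

```text
time_s: 22.4
ee_pos: [611.7, 122.7, 88.1]
ee_rot: [-3.141, 0.0, -2.904]
contact_force: [0.0, -0.7, 3.9]
grip_width: 21.1
finger_force: 29.5
```

```bash
python3 -c "
from h import *;from station import arm
for i in range(3):
    s=arm.read_state();print(s['ee_pos'].round(2),s['ee_rot'].round(4),s['contact_force'].round(2),s['wrist_torque'].round(3),s['grip_width'],s['finger_force']);arm.read_camera('wrist')"
```

```text
[611.71 122.73  88.06] [-3.1415e+00  4.0000e-04 -2.9044e+00] [ 0.03 -0.7   3.92] [-0.201  0.089 -0.042] 21.059385755619342 29.47794735431671
[611.7  122.77  88.05] [-3.1415e+00  4.0000e-04 -2.9044e+00] [-0.65 -1.56  4.05] [-0.211  0.088 -0.015] 21.015621302424353 29.50428932905197
[611.71 122.74  88.04] [-3.1415e+00  4.0000e-04 -2.9044e+00] [ 0.3  -1.84  3.83] [-0.301  0.09  -0.043] 21.052742948912062 29.541801810264587
```

Grasped, with lateral force only about 1 N. Now I'll lift slowly.

Request:
{"name": "play_rows", "arguments": {"commands": [{"linear": [0, 0, 0], "twist": 0}, {"linear": [0, 0, -0.2], "twist": 0}, {"linear": [0, 0, -0.4], "twist": 0}, {"linear": [0, 0, -0.6], "twist": 0}, {"linear": [0, 0, -0.8], "twist": 0}, {"linear": [0, 0, -1.0], "twist": 0}, {"linear": [0, 0, -1.0], "twist": 0}, {"linear": [0, 0, -1.0], "twist": 0}], "grip_force": 50}}

```text
time_s: 23.55
ee_pos: [611.3, 122.8, 97.8]
ee_rot: [3.142, -0.0, -2.904]
contact_force: [0.1, 0.0, -4.5]
grip_width: 20.5
finger_force: 49.1
```

```bash
python3 -c "
from h import *;from station import arm
for i in range(2):
    s=arm.read_state();print(s['ee_pos'].round(2),s['ee_rot'].round(4),s['contact_force'].round(2),s['wrist_torque'].round(3),s['grip_width'],s['finger_force']);arm.read_camera('wrist')"
```

```text
[611.32 122.81  97.82] [ 3.1415e+00 -3.0000e-04 -2.9044e+00] [ 0.09  0.05 -4.48] [ 0.031 -0.02   0.025] 20.53887811740991 49.0709263086319
[611.31 122.8   97.78] [ 3.1415e+00 -3.0000e-04 -2.9044e+00] [ 0.06 -0.36 -4.69] [-0.002  0.016 -0.021] 20.577838576632224 49.07096028327942
```

Request:
{"name": "play_rows", "arguments": {"commands": [{"linear": [0, 0, -0.25], "twist": 0}, {"linear": [0, 0, -0.5], "twist": 0}, {"linear": [0, 0, -0.75], "twist": 0}, {"linear": [0, 0, -1.0], "twist": 0}, {"linear": [0, 0, -1.25], "twist": 0}, {"linear": [0, 0, -1.5], "twist": 0}, {"linear": [0, 0, -1.71], "twist": 0}, {"linear": [0, 0, -1.71], "twist": 0}, {"linear": [0, 0, -1.71], "twist": 0}, {"linear": [0, 0, -1.71], "twist": 0}]}}

```text
time_s: 24.9
ee_pos: [611.4, 122.8, 114.8]
ee_rot: [3.142, -0.0, -2.904]
contact_force: [-0.5, 0.3, -4.6]
grip_width: 21.1
finger_force: 49.1
```

Run:
```python
from h import *;from station import arm
c=cam(arm,'scene');w=cam(arm,'wrist')
import pickle;pickle.dump((c,w),open("fin.pkl","wb"))
s=arm.read_state();print(s['ee_pos'].round(2),s['ee_rot'].round(4),s['contact_force'].round(2),s['wrist_torque'].round(3),s['dq'].round(3))
a=c["pixels"][160:300,210:370,::-1];b=w["pixels"][120:260,200:360,::-1]
cv2.imwrite("pics/fin.png",cv2.resize(a,None,fx=4,fy=4,interpolation=cv2.INTER_CUBIC))
```

```text
[611.43 122.76 114.82] [-3.1416e+00 -2.0000e-04 -2.9043e+00] [ 0.06 -0.17 -4.59] [-0.012  0.002  0.022] [-0.    -0.001 -0.001 -0.    -0.    -0.   ]
```

View pics/fin.png

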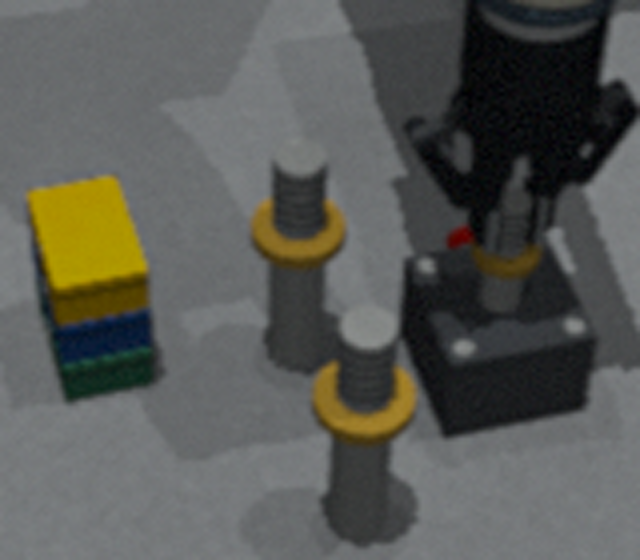

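The column is square and the pin is drawn partway up (collar at crop (508,262)). One geometric check of the collar's height before handing in.

Run:
```python
from h import *;import pickle
c,w=pickle.load(open("fin.pkl","rb"));R=np.array(c["R"]);t=np.array(c["t"])
def pr(X): p=R@np.array(X)+t; return (c["fx"]*p[0]/p[2]+c["cx"],c["fy"]*p[1]/p[2]+c["cy"])
for z in(98,102,106): print(z,np.round(pr((631.3,122,z)),1))
h=cv2.cvtColor(c["pixels"],cv2.COLOR_RGB2HSV);x=337
print([(y,*h[y,x].tolist()) for y in range(218,236)])
# reference: yellow near top edge vs z=102
print("col top near corners",[np.round(pr((583.3+u*.972*42-v*.236*28,-120.6+u*.236*42+v*.972*28,102)),1).tolist() for u,v in((1,1),(1,-1),(-1,1),(-1,-1))])
```

```text
98 [336.4 231. ]
102 [336.5 229.8]
106 [336.7 228.6]
[(218, 90, 23, 44), (219, 40, 15, 51), (220, 110, 16, 48), (221, 120, 5, 50), (222, 60, 5, 51), (223, 150, 5, 56), (224, 21, 79, 61), (225, 22, 203, 64), (226, 22, 187, 82), (227, 21, 183, 81), (228, 23, 209, 67), (229, 20, 127, 62), (230, 26, 31, 57), (231, 105, 9, 57), (232, 0, 4, 57), (233, 60, 5, 56), (234, 0, 0, 57), (235, 105, 9, 58)]
col top near corners [[247.0, 227.6], [223.0, 232.4], [238.8, 203.4], [215.9, 207.7]]
```

```bash
python3 -c "
from station import arm
print(arm.job_done())"
```

```text
the job is handed in; nothing more can be done
None
```

The job is handed in at about 25 s on the robot's clock: green, blue and yellow are stacked flush to about 0.5 mm. The pin is held still and upright, foot in the bore, with its collar underside at about z = 102 mm, level with the column top (set from a touch on the stem; the final camera check was only good to about 3 mm).

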